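# Put the tiered lunch pot back together

### The job

Build the washed lunch pot up again on its round black base, one part at a time: first the deep blue tier, then the middle-sized yellow tier, then the shallow red tier, and last the white lid with the bar handle on top. Each part must sit fully home in the one beneath it, upright, and the finished stack must be left standing still and free. Leave the spray bottle, the bowl, the mug and the clear tub where they are.

Things in the scene. Friction and masses are not known exactly. Their poses are not given: they have to be found in the camera images.
- base_seat (a point): Fixed round black base on the counter, 90 mm diameter, 14 mm high, with a round socket in the middle of its top, 56 mm diameter and 10 mm deep. This point is on its axis, level with its top face. z upwards.
- deep_mid (a point): Deep open round blue plastic tier, about 130 g, 64 mm outside, 72 mm tall, standing. Foot 9 mm high, tapering from 52 to 42 mm diameter downwards; above it a straight wall, 4 mm thick, mouth 56 mm. The foot drops into the mouth below; the wall's lower edge then rests on that rim. Point: on the axis, mid-wall, 40.5 mm above the foot's bottom, 31.5 mm above the wall's lower edge and below the rim. z up.
- middle_mid (a point): Middle-sized open round yellow plastic tier, about 110 g, 64 mm outside, 60 mm tall, standing. Foot 9 mm high, tapering from 52 to 42 mm diameter downwards; above it a straight wall, 4 mm thick, mouth 56 mm. The foot drops into the mouth below; the wall's lower edge then rests on that rim. Point: on the axis, mid-wall, 34.5 mm above the foot's bottom, 25.5 mm above the wall's lower edge and below the rim. z up.
- shallow_mid (a point): Shallow open round red plastic tier, about 90 g, 64 mm outside, 50 mm tall, standing. Foot 9 mm high, tapering from 52 to 42 mm diameter downwards; above it a straight wall, 4 mm thick, mouth 56 mm. The foot drops into the mouth below; the wall's lower edge then rests on that rim. Point: on the axis, mid-wall, 29.5 mm above the foot's bottom, 20.5 mm above the wall's lower edge and below the rim. z up.
- lid_grip (a point): White round lid, 64 mm diameter, 45 mm tall, about 70 g, standing. From the bottom: foot 9 mm high like the tiers', disc 6 mm thick, black upright bar handle 46 mm long (its x), 12 mm thick (y), 30 mm high. Point: in the bar on the axis, 7 mm below its top, 23 mm above the disc, 29 mm above the disc's underside (which rests on the rim below), 38 mm above the foot's bottom. z up.
- spray: Bystander: white and yellow spray bottle, 72 mm diameter, 192 mm tall, its head reaching 50 mm out from the axis along -x. Origin at the centre of its underside.
- bowl: Bystander: small white bowl, 100 mm diameter, 40 mm high. Origin at the centre of its underside.
- mug: Bystander: blue mug, 80 mm diameter, 90 mm high, with a handle at its +y side. Origin at the centre of its underside.
- tub: Bystander: clear open tub, 110 mm (x) by 150 mm (y), 60 mm high. Origin at the centre of its underside.
Things that resemble listed ones, but are neither listed nor needed, are in the scene too. Of the things that look like the part that bears middle_mid, the largest one is meant. Of the things shaped like the part that bears base_seat, the black one is meant.

How it is judged:
On the way, in this order (a step that is already met when the one before it is completed fails the run):
1. the deep blue tier sits home in the base (horizontal distance between deep_mid and base_seat below 0.007 m and z of deep_mid in the frame of base_seat between 0.0265 and 0.0365 m and angle between deep_mid's own z axis and vertical below 0.09 rad), for 0.2 s.
2. the yellow tier sits home on the blue one (horizontal distance between middle_mid and deep_mid below 0.007 m and z of middle_mid in the frame of deep_mid between 0.052 and 0.062 m and angle between middle_mid's own z axis and vertical below 0.09 rad), for 0.2 s.
3. the red tier sits home on the yellow one (horizontal distance between shallow_mid and middle_mid below 0.007 m and z of shallow_mid in the frame of middle_mid between 0.041 and 0.051 m and angle between shallow_mid's own z axis and vertical below 0.09 rad), for 0.2 s.
4. the lid sits home on the red tier (horizontal distance between lid_grip and shallow_mid below 0.007 m and z of lid_grip in the frame of shallow_mid between 0.0445 and 0.0545 m and angle between lid_grip's own z axis and vertical below 0.09 rad), for 0.2 s.
At the end, for the whole second after the job is handed in: Blue tier in the base, yellow on blue, red on yellow and lid on red, each within 7 mm sideways and 5 mm in height of fully seated in the part below, upright within 0.09 rad, and all at rest (all of step 1 and all of step 2 and all of step 3 and all of step 4 and linear speed of each of deep, middle, shallow, lid below 0.02 m/s and angular speed of each of deep, middle, shallow, lid below 0.2 rad/s); the robot touches nothing.
It fails at once if the spray bottle is shifted by more than 25 mm (distance of spray from where it was at the start of the episode above 0.025 m).
It fails at once if the bowl is shifted by more than 25 mm (distance of bowl from where it was at the start of the episode above 0.025 m).
It fails at once if the mug is shifted by more than 25 mm (distance of mug from where it was at the start of the episode above 0.025 m).
It fails at once if the clear tub is shifted by more than 25 mm (distance of tub from where it was at the start of the episode above 0.025 m).
It also fails if it takes over 120 s, if anything falls off the work surface, if the arm or the gripper's body presses on something with over 40 N, if the wrist force passes 120 N, or if a joint passes its speed limit or range.

### The arm

A 7-joint arm with a two-finger parallel gripper is mounted at the origin on the work surface. World frame = base frame: x ahead of the robot, y to its left, z up, the work surface at z = 0. Lengths are in m, angles in rad, forces in N, time in s.
With the tool pointing down it reaches from about 0.35 to 0.9 m from the base axis. Payload 7.2 kg.
Tool frame: the origin (TCP) lies at the very end of the fingers, on their centre line; the grasp point (between the pads) lies 19 mm behind it; z points along the fingers, y is the line along which they close (so a half turn about z gives the same grasp; the last joint's range is limited). The gripper opens to 85 mm and grips with 20 to 120 N. Pads are 22 mm wide; open, the fingers measure 114 mm over their backs; the gripper's body (76 mm by 85 mm) begins 54 mm behind the grasp point. The pads swing forward as they close: fully open they stand 13 mm farther back than shut.
Start: joints at [-1.371, 0.411, -0.013, 1.596, 0.006, 1.134, -0.082], TCP at [0.165, 0.603, 0.231] pointing down, gripper open.
Joint ranges: [-2.95, 2.95], [-0.29, 1.99], [-1.47, 1.44], [0.14, 2.54], [-1.03, 4.17], [0.13, 1.85], [-2.86, 2.86]. Speed limits (rad/s): [2.39, 2.39, 3.01, 3.01, 3.14, 3.14, 3.14].

### API

Orientations are given as a unit quaternion [w, x, y, z].
In Python, from plant import sensors, imaging, ticket gives the robot as it stands.
- The arm moves only by the shell command python3 -m handwheel 'ROWS' [OPENING]. ROWS is JSON, a list of rows, each an object of numbers: "x", "y", "z": the shift along the world's x, y, z each as a share of 400 mm, from -1 to 1; "turn": the turn about the world's z as a share of 180 degrees, from -1 to 1. In form: [{"x": .., "y": .., "z": .., "turn": ..}, ...]. A call has 1 to 5 rows; each row is the pose to reach, as a shift and turn from the pose commanded when the call began, turning the shorter way round; what a row does not reach only later rows make up. A row lasts 1/8 s, in which the tool goes at most 62.5 mm and 10.7 degrees, less where a joint would pass 70% of its speed; a pose out of reach is approached as far as the arm can. A call with a number of a shift or a turn outside -1 to 1 is refused whole. A call with a gripper value outside its range is refused whole. OPENING is the closure, from -1 (fully open) to 1 (shut), set as the call begins (- or left out, the last holds). The fingers move at their own pace and stop on an object; the grip force is fixed at half the most. Time passes only in rows, so rows that repeat a pose let the fingers close. It gives the time, the measured TCP pose, the force, the opening and the grip force at its end, in the units of the state.
- sensors.get_obs(): the state, without advancing time (a new reading comes with each control period).
- imaging.snapshot(name): name is "side" or "top"; returns a dict with "color" (400x640x3 uint8, red, green, blue), "z_map" (400x640 float32, m along the optical axis (not along the pixel's ray), 0 where there is no reading), "fx", "fy", "cx", "cy" (pixels), "T" (4x4, takes a point from camera to world coordinates). Camera axes: x right, y down, z forward; pixel columns grow to the right and rows downward; lengths in m; the calibration is good to about 2 mm. A picture is of the moment at which its call begins.
- ticket.job_done(): hands the job in; it is judged then, once.
The state is a dict: "t": time; "joint_positions": joint angles; "qd": joint speeds; "tau": joint torques, N m; "tcp_pos": TCP position; "tcp_rot": TCP orientation; "force": force on the tool from outside, world axes, zero at the start; "torque": the same for the moment, N m; "width": finger opening in m; "finger_force": force on a finger pad.
Only numpy, scipy, OpenCV 4.12 (cv2) and the standard library are available. Lean on these libraries where they do the work, as an engineer would, in place of code of your own. Each camera call takes 0.05 s, during which the arm holds its last target. There are 200 camera calls.

## Working session

There is one attempt and no reset: what is moved stays moved. The work goes in short steps, Python scripts to look and compute and a shell command to move; the robot and the scene stay as the last step left them, time stands still between calls to the robot, and variables do not carry over. Pictures are saved under pics/ and viewed, at most 14 in all, crops included, and the job is handed in when it is done.

```bash
ls; mkdir -p pics
cat > h.py <<'E'
import numpy as np, cv2
from plant import sensors, imaging
def snap(n):
    s=imaging.snapshot(n); np.savez(f'{n}.npz',**s); return s
def load(n): return dict(np.load(f'{n}.npz'))
def cloud(s):
    z=s['z_map']; v,u=np.indices(z.shape)
    p=np.stack([(u-s['cx'])/s['fx']*z,(v-s['cy'])/s['fy']*z,z],-1)
    w=p@s['T'][:3,:3].T+s['T'][:3,3]; w[z==0]=np.nan
    return w
E
python3 - <<'E'
from h import *
for n in('top','side'):
    s=snap(n); cv2.imwrite(f'pics/{n}0.png',s['color'][...,::-1]); print(n,s['T'].round(3).tolist(),s['fx'])
o=sensors.get_obs();print({k:np.round(v,3) for k,v in o.items()})
E
```

```text
pics
top [[0.007, -0.991, 0.135, 0.398], [-1.0, -0.007, 0.002, 0.02], [-0.001, -0.135, -0.991, 1.325], [0.0, 0.0, 0.0, 1.0]] 381.3482069576676
side [[0.911, -0.243, 0.334, 0.17], [-0.413, -0.563, 0.716, -0.838], [0.014, -0.79, -0.613, 0.774], [0.0, 0.0, 0.0, 1.0]] 385.29211778924423
{'t': np.float64(0.1), 'joint_positions': array([-1.371,  0.412, -0.013,  1.597,  0.006,  1.134, -0.082]), 'qd': array([-0.002, -0.002,  0.001, -0.001,  0.001,  0.001, -0.   ]), 'tau': array([ 2.0000e-03, -6.0183e+01,  6.8400e-01, -3.0009e+01,  1.4000e-02,
        7.0000e-03,  0.0000e+00]), 'tcp_pos': array([0.165, 0.602, 0.231]), 'tcp_rot': array([-0.   ,  0.133,  0.991, -0.001]), 'force': array([-0.734, -0.224, -0.776]), 'torque': array([-0.002,  0.031, -0.043]), 'finger_force': np.float64(0.0), 'width': np.float64(0.085)}
```

View pics/top0.png

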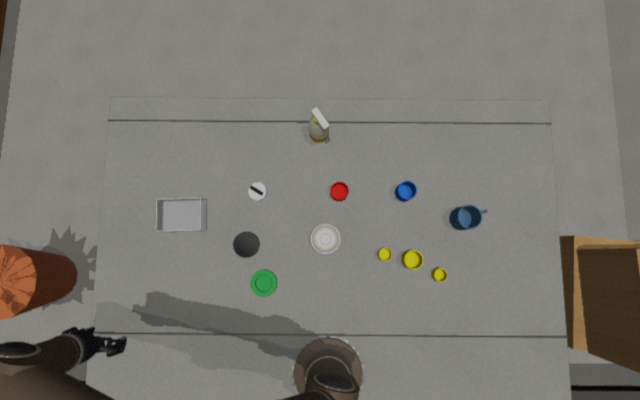

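View pics/side0.png

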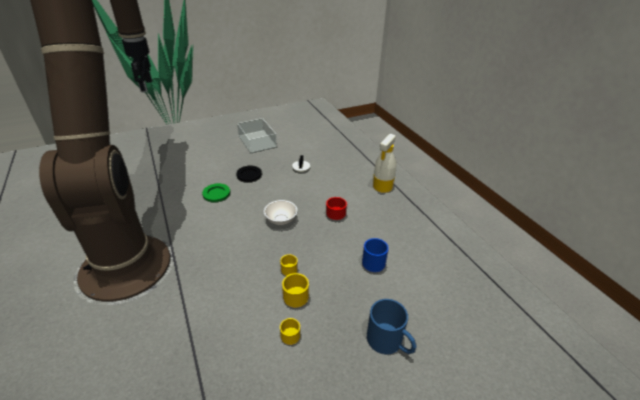

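Top view candidates: yellow tiers at (385,254), (413,259) and (440,274), where (413,259) is the largest. Blue is the tier at (405,190) or the mug with a handle at (466,217); I take the tier. Base is the black disc at (246,244) or the green one at (264,283); I take the black one. Red tier is at (340,191) and the lid with its bar at (257,191). Next I measure these and check with a close crop.

```bash
cat >> h.py <<'E'
from scipy.optimize import least_squares
def comp(s,seed,pred):
    m=pred(cv2.cvtColor(s['color'],cv2.COLOR_RGB2HSV).astype(int)).astype(np.uint8)
    n,l=cv2.connectedComponents(m); 
    v,u=seed; w=l[v-12:v+13,u-12:u+13]; k=np.bincount(w[w>0]).argmax()
    return l==k
def project(s,P):
    T=s['T'];c=(P-T[:3,3])@T[:3,:3]
    return np.stack([c[:,0]/c[:,2]*s['fx']+s['cx'],c[:,1]/c[:,2]*s['fy']+s['cy']],-1)
hue=lambda a,b:(lambda h:(h[...,0]>=a)&(h[...,0]<=b)&(h[...,1]>150)&(h[...,2]>50))
red=lambda h:((h[...,0]<8)|(h[...,0]>172))&(h[...,1]>150)&(h[...,2]>50)
def hull_fit(s,mask,zs_r,x0):
    "fit axis xy: convex hull of projected circles (z,r) against mask, by silhouette distances"
    c=max(cv2.findContours(mask.astype(np.uint8),cv2.RETR_EXTERNAL,cv2.CHAIN_APPROX_NONE)[0],key=len)[:,0].astype(float)
    cen=c.mean(0); c=c+0.5*(c-cen)/np.linalg.norm(c-cen,axis=1)[:,None]
    a=np.linspace(0,2*np.pi,72)
    def f(p):
        P=np.concatenate([np.stack([p[0]+r*np.cos(a),p[1]+r*np.sin(a),0*a+z],-1) for z,r in zs_r])
        h=cv2.convexHull((project(s,P)).astype(np.float32))
        return [cv2.pointPolygonTest(h,(float(x),float(y)),True) for x,y in c]
    r=least_squares(f,x0,loss='soft_l1',f_scale=.5,diff_step=1e-3)
    return r.x,np.std(f(r.x))
E
cat > m.py <<'E'
from h import *
obj={'blue':((190,405),hue(100,125),.072),'yel':((259,413),hue(20,35),.060),'red':((191,340),red,.050),
 'base':((244,246),lambda h:h[...,2]<70,.014),'y2':((254,385),hue(20,35),.05),'y3':((274,440),hue(20,35),.05)}
sx=dict(blue=(255,375),yel=(290,295),red=(209,336),base=(174,249))
for k,(seed,pr,H) in obj.items():
  for n in('top','side'):
    if n=='side' and k not in sx: continue
    s=load(n); m=comp(s,seed if n=='top' else sx[k],pr); w=cloud(s)[m]
    zz=w[:,2]; t=w[zz>np.nanpercentile(zz,95)-.008]
    c,rr=cv2.minEnclosingCircle(t[:,:2].astype(np.float32))
    pf=[(.0,.045),(.014,.045)] if k=='base' else [(0,.021),(.009,.032),(H,.032)]
    x,e=hull_fit(s,m,pf,c)
    print(k,n,m.sum(),'ztop',np.nanpercentile(zz,[5,50,98]).round(4),'circ',np.round(c,4),round(rr,4),'hull',x.round(4),round(e,2))
s=load('top');w=cloud(s)
for n,(v,u) in dict(lid=(191,257),bowl=(239,325),mug=(217,466),tub=(215,181),spray=(125,318),green=(283,264)).items():
    q=w[v-25:v+26,u-28:u+29].reshape(-1,3); 
    if n!='tub': q=q[np.hypot(*(q[:,:2]-w[v,u,:2]).T)<.09]
    q=q[q[:,2]>.007]; print(n,np.nanpercentile(q,1,0).round(3),np.nanpercentile(q,99,0).round(3))
m=cloud(s);q=m[183:200,248:267].reshape(-1,3);bar=q[q[:,2]>.035];print('bar',len(bar),bar[:,:2].mean(0).round(4),cv2.minAreaRect(bar[:,:2].astype(np.float32)*1000))
d=q[(q[:,2]>.006)];print('disc',cv2.minEnclosingCircle(d[:,:2].astype(np.float32)))
t=cv2.resize(s['color'][170:300,230:450],None,fx=3.6,fy=3.6,interpolation=cv2.INTER_CUBIC);cv2.imwrite('pics/crop.png',t[...,::-1])
E
python3 m.py
```

```text
blue top 305 ztop [0.0098 0.0223 0.0732] circ [ 0.6019 -0.2579] 0.0314 hull [ 0.6026 -0.2596] 0.36
blue side 681 ztop [0.0188 0.0491 0.0739] circ [ 0.603  -0.2608] 0.0326 hull [ 0.604  -0.2576] 0.34
yel top 317 ztop [0.0092 0.0166 0.0626] circ [ 0.3734 -0.2762] 0.0318 hull [ 0.3726 -0.2774] 0.32
yel side 1063 ztop [0.0127 0.0343 0.0618] circ [ 0.3719 -0.2786] 0.0333 hull [ 0.376  -0.2658] 5.53
red top 265 ztop [0.0083 0.0144 0.052 ] circ [ 0.6016 -0.0338] 0.0307 hull [ 0.6021 -0.0344] 0.29
red side 392 ztop [0.014  0.0343 0.0521] circ [ 0.6024 -0.0353] 0.0334 hull [ 0.6033 -0.0317] 0.39
base top 503 ztop [0.0002 0.0109 0.0185] circ [0.4194 0.2836] 0.0439 hull [0.4185 0.2843] 0.3
base side 339 ztop [0.004  0.0134 0.0174] circ [0.4177 0.2803] 0.0468 hull [0.4199 0.2873] 0.29
y2 top 135 ztop [0.0051 0.0099 0.0441] circ [ 0.3896 -0.1868] 0.0215 hull [ 0.3994 -0.1781] 2.65
y3 top 154 ztop [0.0059 0.0126 0.0443] circ [ 0.3236 -0.368 ] 0.0224 hull [ 0.3316 -0.356 ] 2.82
lid [0.574 0.221 0.008] [0.635 0.283 0.048]
bowl [ 0.394 -0.034  0.007] [0.487 0.06  0.043]
mug [ 0.475 -0.518  0.007] [ 0.552 -0.416  0.093]
tub [0.461 0.427 0.007] [0.574 0.579 0.064]
spray [0.774 0.005 0.008] [0.839 0.073 0.196]
green [0.25  0.177 0.007] [0.335 0.264 0.019]
bar 49 [0.6043 0.2514] ((604.75537109375, 251.8160858154297), (43.97734832763672, 11.907052040100098), 58.81306457519531)
disc ((0.6042256355285645, 0.2514186501502991), 0.03222135826945305)
```

View pics/crop.png

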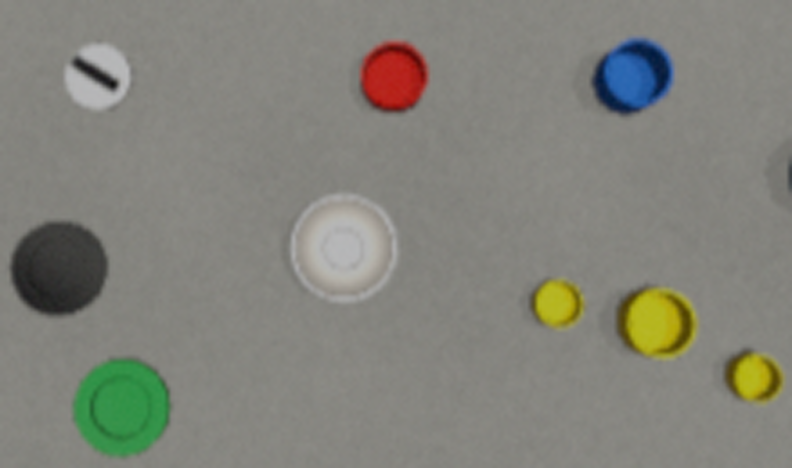

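The crop (3.6x, offset 230,170) shows the chosen parts: the black base at about (60,268), the blue tier at (633,76), and the big yellow at (657,323) between two small ones. The red tier is at (394,76) and the lid with its black bar at (97,76). I'll turn the gripper by -106° once: that suits the lid bar and also clears the yellow tier's neighbours.

```bash
python3 -m handwheel '[{"x":0.35,"y":-0.675,"z":0,"turn":-0.29},{"x":0.35,"y":-0.675,"z":0,"turn":-0.29},{"x":0.35,"y":-0.675,"z":0,"turn":-0.29},{"x":0.35,"y":-0.675,"z":0,"turn":-0.29},{"x":0.35,"y":-0.675,"z":0,"turn":-0.29}]' -1
python3 -m handwheel '[{"x":0.35,"y":-0.675,"z":0,"turn":-0.29},{"x":0.35,"y":-0.675,"z":0,"turn":-0.29},{"x":0.35,"y":-0.675,"z":0,"turn":-0.29},{"x":0.35,"y":-0.675,"z":0,"turn":-0.29},{"x":0.35,"y":-0.675,"z":0,"turn":-0.29}]'
```

```text
t: 0.72
tcp_pos: [0.3061, 0.3303, 0.2312]
tcp_rot: [-0.0, 0.559, 0.829, -0.0]
force: [0.5, 0.4, 0.4]
width: 0.085
finger_force: 0.0
t: 1.35
tcp_pos: [0.4459, 0.0605, 0.2314]
tcp_rot: [-0.0, 0.867, 0.499, 0.0]
force: [-0.2, 0.3, -0.6]
width: 0.0858
finger_force: 0.0
```

```bash
python3 -m handwheel '[{"x":0.2,"y":-0.4,"z":0,"turn":-0.005},{"x":0.2,"y":-0.4,"z":0,"turn":-0.005},{"x":0.2,"y":-0.4,"z":0,"turn":-0.005}]'
python3 -m handwheel '[{"x":0.193,"y":-0.398,"z":-0.2,"turn":0},{"x":0.193,"y":-0.398,"z":-0.2,"turn":0},{"x":0.193,"y":-0.398,"z":-0.2,"turn":0},{"x":0.193,"y":-0.398,"z":-0.2,"turn":0},{"x":0.193,"y":-0.398,"z":-0.2,"turn":0}]'
```

```text
t: 1.72
tcp_pos: [0.526, -0.0993, 0.2312]
tcp_rot: [0.0, 0.869, 0.495, -0.0]
force: [1.0, 0.6, -0.2]
width: 0.0855
finger_force: 0.0
t: 2.35
tcp_pos: [0.602, -0.2567, 0.1504]
tcp_rot: [-0.001, 0.869, 0.495, -0.001]
force: [-0.2, 0.1, -0.6]
width: 0.0852
finger_force: 0.0
```

```bash
python3 -m handwheel '[{"x":0.003,"y":-0.005,"z":-0.1},{"x":0.003,"y":-0.005,"z":-0.2},{"x":0.003,"y":-0.005,"z":-0.27},{"x":0.003,"y":-0.005,"z":-0.32},{"x":0.003,"y":-0.005,"z":-0.32}]'
python3 -m handwheel '[{"x":0},{"x":0},{"x":0},{"x":0},{"x":0}]' 1
python3 -m handwheel '[{"z":0.05},{"z":0.12},{"z":0.25},{"z":0.25},{"z":0.25}]'
python3 - <<'E'
from h import *
s=snap('side');cv2.imwrite('pics/g1.png',cv2.resize(s['color'][150:350,250:500],None,fx=3,fy=3)[...,::-1])
E
```

```text
invalid input at $[0]: expected keys x, y, z, turn
invalid input at $[0]: expected keys x, y, z, turn
invalid input at $[0]: expected keys x, y, z, turn
```

View pics/g1.png

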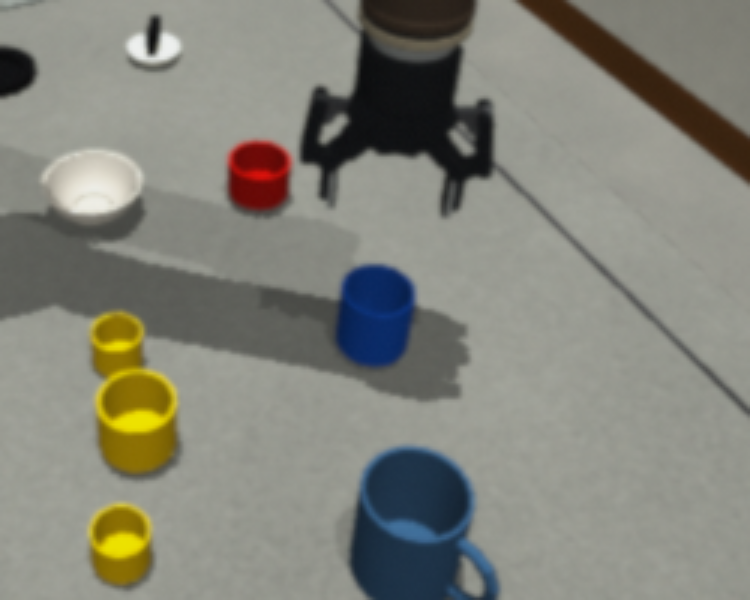

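The picture shows the open gripper (395,130) above the blue tier (375,315). The rows were refused because every key is needed, so nothing has moved. I'll resend them in full.

```bash
python3 -m handwheel '[{"x":0.003,"y":-0.005,"z":-0.1,"turn":0},{"x":0.003,"y":-0.005,"z":-0.2,"turn":0},{"x":0.003,"y":-0.005,"z":-0.27,"turn":0},{"x":0.003,"y":-0.005,"z":-0.32,"turn":0},{"x":0.003,"y":-0.005,"z":-0.32,"turn":0}]'
python3 -m handwheel '[{"x":0,"y":0,"z":0,"turn":0},{"x":0,"y":0,"z":0,"turn":0},{"x":0,"y":0,"z":0,"turn":0},{"x":0,"y":0,"z":0,"turn":0},{"x":0,"y":0,"z":0,"turn":0}]' 1
python3 -m handwheel '[{"x":0,"y":0,"z":0.05,"turn":0},{"x":0,"y":0,"z":0.12,"turn":0},{"x":0,"y":0,"z":0.25,"turn":0},{"x":0,"y":0,"z":0.25,"turn":0},{"x":0,"y":0,"z":0.25,"turn":0}]'
python3 - <<'E'
from h import *
s=snap('side');cv2.imwrite('pics/g2.png',cv2.resize(s['color'][150:350,250:500],None,fx=3,fy=3)[...,::-1])
E
```

```text
t: 3.02
tcp_pos: [0.6036, -0.257, 0.0228]
tcp_rot: [-0.001, 0.868, 0.496, -0.0]
force: [0.0, 0.5, -0.4]
width: 0.0851
finger_force: 0.0
t: 3.65
tcp_pos: [0.605, -0.2589, 0.0253]
tcp_rot: [0.001, 0.869, 0.495, 0.001]
force: [-0.8, 0.4, 6.8]
width: 0.0631
finger_force: 66.0
t: 4.28
tcp_pos: [0.6038, -0.2583, 0.1241]
tcp_rot: [0.0, 0.869, 0.495, 0.0]
force: [0.1, -0.2, -1.2]
width: 0.0629
finger_force: 65.9
```

View pics/g2.png

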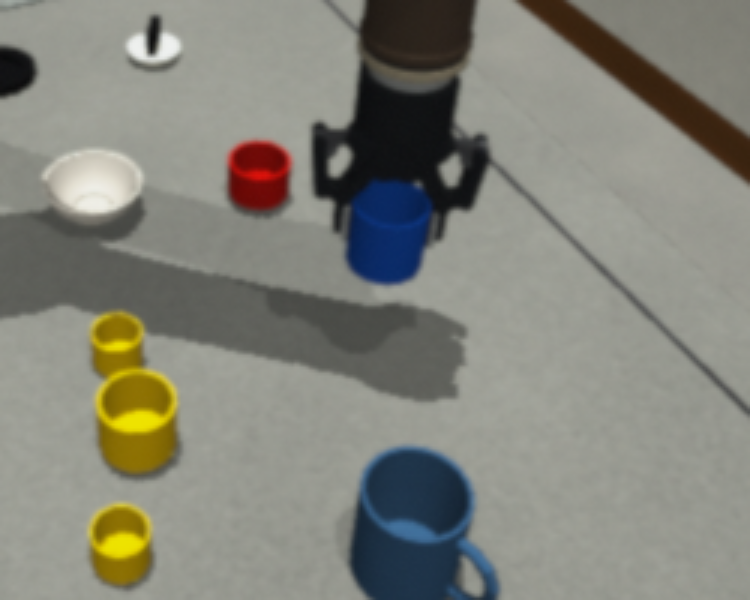

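Blue tier is held upright at (388,230). Carrying it over the base.

```bash
python3 -m handwheel '[{"x":-0.05,"y":0.14,"z":0,"turn":0},{"x":-0.1,"y":0.28,"z":0,"turn":0},{"x":-0.15,"y":0.42,"z":0,"turn":0},{"x":-0.19,"y":0.56,"z":0,"turn":0},{"x":-0.231,"y":0.68,"z":0,"turn":0}]'
python3 -m handwheel '[{"x":-0.05,"y":0.14,"z":0,"turn":0},{"x":-0.1,"y":0.28,"z":0,"turn":0},{"x":-0.15,"y":0.42,"z":0,"turn":0},{"x":-0.19,"y":0.56,"z":0,"turn":0},{"x":-0.231,"y":0.68,"z":0,"turn":0}]'
python3 -m handwheel '[{"x":0,"y":0,"z":0,"turn":0},{"x":0,"y":0,"z":0,"turn":0}]'
python3 - <<'E'
from h import *
s=snap('side');o=sensors.get_obs();t=o['tcp_pos'];print(t)
m=comp(s,(140,250),hue(100,125));w=cloud(s)[m];print(m.sum(),np.nanpercentile(w[:,2],[2,98]))
for dz in(.020,.022,.024,.026,.028):
    zb=t[2]-dz
    x,e=hull_fit(s,m,[(zb,.021),(zb+.009,.032),(zb+.072,.032)],t[:2]);print(dz,x.round(4),(x-t[:2]).round(4),round(e,2))
cv2.imwrite('pics/g3.png',cv2.resize(s['color'][60:220,160:360],None,fx=4,fy=3.75)[...,::-1])
snap('top')
E
```

```text
t: 4.95
tcp_pos: [0.5098, 0.0158, 0.1224]
tcp_rot: [-0.0, 0.869, 0.496, -0.001]
force: [-0.0, 0.0, 0.3]
width: 0.0626
finger_force: 66.0
t: 5.58
tcp_pos: [0.4174, 0.2874, 0.1226]
tcp_rot: [0.0, 0.869, 0.496, -0.001]
force: [1.0, 0.3, 0.3]
width: 0.0624
finger_force: 66.0
t: 5.82
tcp_pos: [0.4185, 0.2847, 0.1226]
tcp_rot: [0.001, 0.869, 0.495, -0.001]
force: [0.3, -0.4, -1.2]
width: 0.0624
finger_force: 66.1
[0.41896061 0.28410059 0.12276332]
404 [0.11291609 0.17161539]
0.02 [0.4157 0.2809] [-0.0033 -0.0032] 0.49
0.022 [0.4163 0.2842] [-0.0026  0.0001] 0.47
0.024 [0.417  0.2875] [-0.002   0.0034] 0.46
0.026 [0.4176 0.2907] [-0.0013  0.0066] 0.45
0.028 [0.4183 0.2941] [-0.0006  0.01  ] 0.44
```

View pics/g3.png

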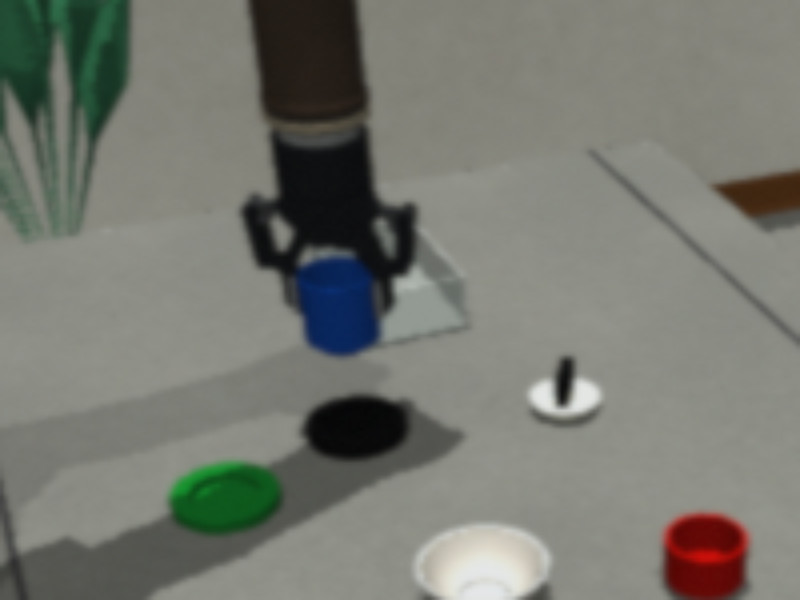

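```bash
python3 -m handwheel '[{"x":0.001,"y":0.002,"z":-0.08,"turn":0},{"x":0.001,"y":0.002,"z":-0.14,"turn":0},{"x":0.001,"y":0.002,"z":-0.18,"turn":0},{"x":0.001,"y":0.002,"z":-0.2,"turn":0},{"x":0.001,"y":0.002,"z":-0.2,"turn":0}]'
python3 -m handwheel '[{"x":0,"y":0,"z":-0.01,"turn":0},{"x":0,"y":0,"z":-0.02,"turn":0},{"x":0,"y":0,"z":-0.02,"turn":0}]'
python3 -m handwheel '[{"x":0,"y":0,"z":-0.008,"turn":0},{"x":0,"y":0,"z":-0.016,"turn":0},{"x":0,"y":0,"z":-0.016,"turn":0}]'
```

```text
t: 6.55
tcp_pos: [0.4196, 0.2859, 0.0432]
tcp_rot: [0.0, 0.869, 0.495, -0.0]
force: [-0.0, 0.4, -0.4]
width: 0.0628
finger_force: 66.1
t: 6.92
tcp_pos: [0.4193, 0.2864, 0.0352]
tcp_rot: [-0.0, 0.869, 0.495, -0.0]
force: [1.0, 0.1, -0.9]
width: 0.063
finger_force: 66.1
t: 7.3
tcp_pos: [0.4195, 0.2865, 0.0302]
tcp_rot: [-0.001, 0.869, 0.495, 0.0]
force: [-5.2, -3.0, 19.8]
width: 0.0626
finger_force: 67.8
```

```bash
python3 -m handwheel '[{"x":0,"y":0,"z":0.004,"turn":0},{"x":0,"y":0,"z":0.004,"turn":0},{"x":0,"y":0,"z":0.004,"turn":0},{"x":0,"y":0,"z":0.004,"turn":0}]' -1
python3 -m handwheel '[{"x":0,"y":0,"z":0.1,"turn":0},{"x":0,"y":0,"z":0.25,"turn":0},{"x":0,"y":0,"z":0.4,"turn":0},{"x":0,"y":0,"z":0.4,"turn":0},{"x":0,"y":0,"z":0.4,"turn":0}]'
python3 -m handwheel '[{"x":-0.05,"y":-0.14,"z":0,"turn":0},{"x":-0.05,"y":-0.28,"z":0,"turn":0},{"x":-0.05,"y":-0.42,"z":0,"turn":0},{"x":-0.05,"y":-0.56,"z":0,"turn":0},{"x":-0.05,"y":-0.7,"z":0,"turn":0}]'
cat > chk.py <<'E'
import sys
from h import *
# chk.py colour zbottom H top(v,u) side(v,u)
def chk(col,zb,H,tv,sv):
  for n,sd in(('top',tv),('side',sv)):
    s=load(n);m=comp(s,sd,col);w=cloud(s)[m]
    x,e=hull_fit(s,m,[(zb+.009,.032),(zb+H,.032)],np.nanmean(w[:,:2],0))
    print(n,m.sum(),'z',np.nanpercentile(w[:,2],[2,98]).round(4),'axis',x.round(4),round(e,2))
E
python3 - <<'E'
from chk import *
snap('top');s=snap('side')
cv2.imwrite('pics/p1.png',cv2.resize(s['color'][60:220,160:360],None,fx=4,fy=3.75)[...,::-1])
chk(hue(100,125),.005,.072,(240,244),(160,249))
E
```

```text
t: 7.8
tcp_pos: [0.4193, 0.2862, 0.0303]
tcp_rot: [0.0, 0.869, 0.495, -0.0]
force: [-0.5, -0.3, -0.9]
width: 0.0857
finger_force: 0.0
t: 8.43
tcp_pos: [0.4188, 0.2864, 0.1901]
tcp_rot: [-0.0, 0.869, 0.495, -0.0]
force: [-0.0, 0.1, -0.2]
width: 0.0849
finger_force: 0.0
t: 9.05
tcp_pos: [0.3981, 0.0046, 0.1894]
tcp_rot: [-0.0, 0.869, 0.495, -0.001]
force: [0.5, -0.8, 0.2]
width: 0.0855
finger_force: 0.0
top 239 z [0.0123 0.0788] axis [0.415  0.2824] 1.53
side 290 z [0.0164 0.2345] axis [0.4191 0.2874] 2.55
```

View pics/p1.png

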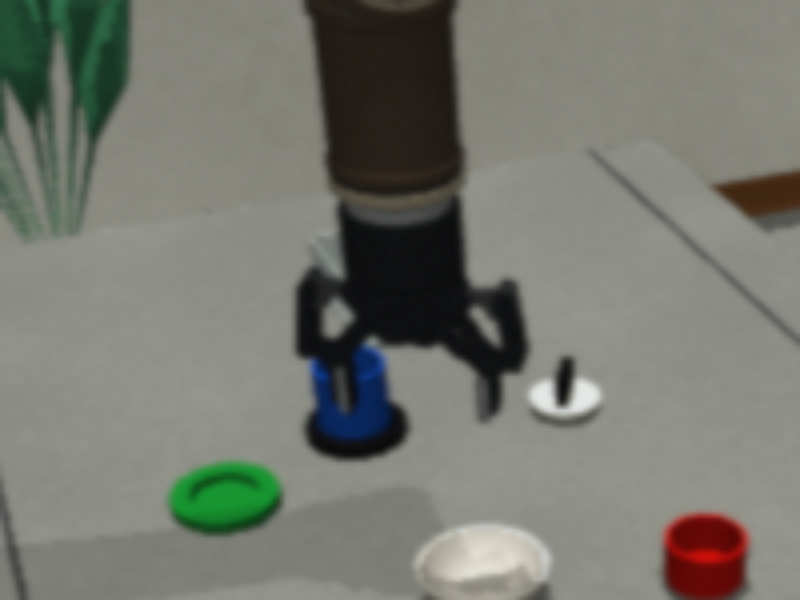

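Blue stands in the black base at (350,400), upright, with its rim at the seated height. On to the yellow tier.

```bash
python3 -m handwheel '[{"x":-0.02,"y":-0.14,"z":0,"turn":0},{"x":-0.04,"y":-0.28,"z":0,"turn":0},{"x":-0.05,"y":-0.42,"z":0,"turn":0},{"x":-0.06,"y":-0.56,"z":-0.05,"turn":0},{"x":-0.063,"y":-0.704,"z":-0.1,"turn":0}]'
python3 -m handwheel '[{"x":0,"y":0,"z":-0.05,"turn":0},{"x":0,"y":0,"z":-0.05,"turn":0},{"x":0,"y":0,"z":-0.05,"turn":0}]'
python3 - <<'E'
from chk import *
snap('top');s=snap('side')
chk(hue(100,125),.005,.072,(240,244),(160,249))
print(sensors.get_obs()['tcp_pos'])
E
```

```text
t: 9.78
tcp_pos: [0.3744, -0.2693, 0.1511]
tcp_rot: [-0.001, 0.868, 0.496, -0.001]
force: [0.8, 0.7, 1.4]
width: 0.0855
finger_force: 0.0
t: 10.15
tcp_pos: [0.3748, -0.2678, 0.133]
tcp_rot: [-0.0, 0.869, 0.496, -0.001]
force: [0.4, 0.4, 0.3]
width: 0.0852
finger_force: 0.0
top 235 z [0.0127 0.0776] axis [0.4138 0.2809] 1.67
side 396 z [0.0174 0.0797] axis [0.4183 0.2864] 0.48
[ 0.37558028 -0.26769898  0.13360817]
```

```bash
python3 -m handwheel '[{"x":-0.005,"y":-0.023,"z":-0.05,"turn":0},{"x":-0.005,"y":-0.023,"z":-0.15,"turn":0},{"x":-0.005,"y":-0.023,"z":-0.23,"turn":0},{"x":-0.005,"y":-0.023,"z":-0.293,"turn":0},{"x":-0.005,"y":-0.023,"z":-0.293,"turn":0}]'
python3 -m handwheel '[{"x":0,"y":0,"z":0,"turn":0},{"x":0,"y":0,"z":0,"turn":0},{"x":0,"y":0,"z":0,"turn":0},{"x":0,"y":0,"z":0,"turn":0},{"x":0,"y":0,"z":0,"turn":0}]' 1
python3 -m handwheel '[{"x":0,"y":0,"z":0.05,"turn":0},{"x":0,"y":0,"z":0.15,"turn":0},{"x":0,"y":0,"z":0.28,"turn":0},{"x":0,"y":0,"z":0.38,"turn":0},{"x":0,"y":0,"z":0.38,"turn":0}]'
```

```text
t: 10.88
tcp_pos: [0.3728, -0.2767, 0.0155]
tcp_rot: [-0.001, 0.868, 0.496, -0.0]
force: [0.2, -0.1, 0.1]
width: 0.0852
finger_force: 0.0
t: 11.5
tcp_pos: [0.3739, -0.278, 0.0174]
tcp_rot: [0.001, 0.869, 0.495, 0.001]
force: [-0.5, 0.7, 5.7]
width: 0.0617
finger_force: 64.4
t: 12.12
tcp_pos: [0.3745, -0.2785, 0.1709]
tcp_rot: [0.002, 0.869, 0.495, 0.002]
force: [0.3, 0.5, -1.1]
width: 0.0615
finger_force: 65.8
```

```bash
python3 -m handwheel '[{"x":0.01,"y":0.14,"z":0,"turn":0},{"x":0.02,"y":0.28,"z":0,"turn":0},{"x":0.03,"y":0.42,"z":0,"turn":0},{"x":0.04,"y":0.56,"z":0,"turn":0},{"x":0.056,"y":0.7,"z":0,"turn":0}]'
python3 -m handwheel '[{"x":0.01,"y":0.14,"z":0,"turn":0},{"x":0.02,"y":0.28,"z":0,"turn":0},{"x":0.03,"y":0.42,"z":0,"turn":0},{"x":0.04,"y":0.56,"z":0,"turn":0},{"x":0.056,"y":0.7,"z":0,"turn":0}]'
python3 -m handwheel '[{"x":0,"y":0,"z":0,"turn":0},{"x":0,"y":0,"z":0,"turn":0}]'
python3 - <<'E'
from h import *
s=snap('side');snap('top');o=sensors.get_obs();t=o['tcp_pos'];print(t)
u,v=project(s,np.array([[t[0],t[1],t[2]+.01]]))[0].astype(int);print(u,v)
m=comp(s,(v,u),hue(20,35));w=cloud(s)[m];print(m.sum(),np.nanpercentile(w[:,2],[2,98]))
for dz in(.016,.0175,.019):
    zb=t[2]-dz
    x,e=hull_fit(s,m,[(zb,.021),(zb+.009,.032),(zb+.060,.032)],t[:2]);print(dz,(x-t[:2]).round(4),round(e,2))
cv2.imwrite('pics/g4.png',cv2.resize(s['color'][60:220,160:360],None,fx=4,fy=3.75)[...,::-1])
E
```

```text
t: 12.75
tcp_pos: [0.3945, 0.0045, 0.1677]
tcp_rot: [-0.001, 0.869, 0.495, 0.0]
force: [0.8, -0.1, -0.5]
width: 0.0617
finger_force: 65.9
t: 13.38
tcp_pos: [0.4167, 0.2841, 0.1673]
tcp_rot: [-0.0, 0.869, 0.495, -0.001]
force: [0.8, -0.9, -0.2]
width: 0.0616
finger_force: 65.9
t: 13.62
tcp_pos: [0.4171, 0.2812, 0.1673]
tcp_rot: [0.001, 0.869, 0.495, -0.001]
force: [0.8, -0.2, -1.6]
width: 0.0617
finger_force: 66.0
[0.41738794 0.28064137 0.16773545]
243 130
390 [0.16393581 0.21200824]
0.016 [-0.0024  0.0027] 0.45
0.0175 [-0.0018  0.0055] 0.45
0.019 [-0.0012  0.0083] 0.45
```

View pics/g4.png

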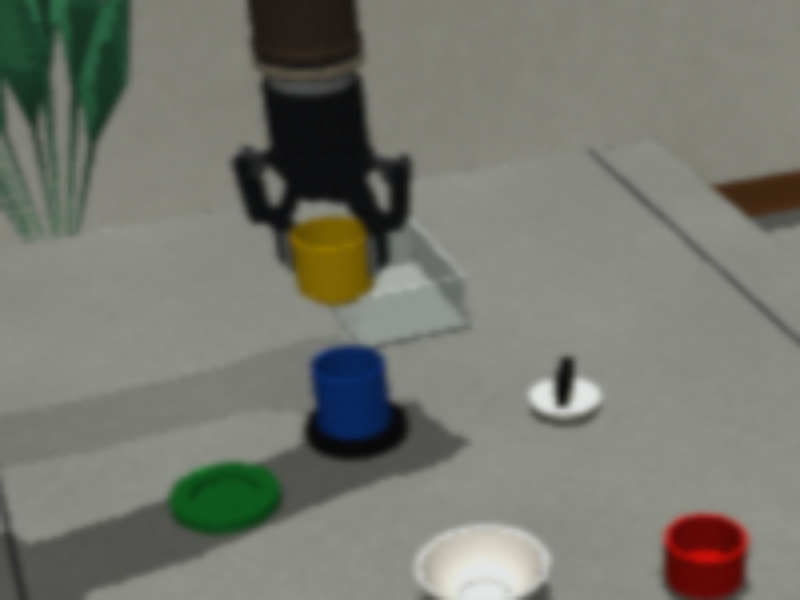

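Yellow is held at (332,260) over the seated blue tier at (350,395). Lowering.

```bash
python3 -m handwheel '[{"x":0.005,"y":0.013,"z":-0.06,"turn":0},{"x":0.005,"y":0.013,"z":-0.11,"turn":0},{"x":0.005,"y":0.013,"z":-0.15,"turn":0},{"x":0.005,"y":0.013,"z":-0.17,"turn":0},{"x":0.005,"y":0.013,"z":-0.17,"turn":0}]'
python3 -m handwheel '[{"x":0,"y":0,"z":-0.01,"turn":0},{"x":0,"y":0,"z":-0.02,"turn":0},{"x":0,"y":0,"z":-0.027,"turn":0},{"x":0,"y":0,"z":-0.027,"turn":0}]'
python3 -m handwheel '[{"x":0,"y":0,"z":-0.005,"turn":0},{"x":0,"y":0,"z":-0.01,"turn":0},{"x":0,"y":0,"z":-0.01,"turn":0}]'
```

```text
t: 14.35
tcp_pos: [0.4196, 0.2869, 0.0998]
tcp_rot: [0.0, 0.869, 0.495, -0.0]
force: [0.0, -0.1, -0.8]
width: 0.0616
finger_force: 66.0
t: 14.85
tcp_pos: [0.4195, 0.2873, 0.089]
tcp_rot: [0.0, 0.869, 0.495, -0.0]
force: [-0.3, 0.2, -2.0]
width: 0.0617
finger_force: 66.0
t: 15.22
tcp_pos: [0.4197, 0.2873, 0.0855]
tcp_rot: [0.0, 0.869, 0.495, -0.0]
force: [-1.3, -0.3, 5.1]
width: 0.0618
finger_force: 66.4
```

```bash
python3 -m handwheel '[{"x":0,"y":0,"z":0,"turn":0},{"x":0,"y":0,"z":0,"turn":0},{"x":0,"y":0,"z":0,"turn":0},{"x":0,"y":0,"z":0,"turn":0}]' -1
python3 -m handwheel '[{"x":0,"y":0,"z":0.1,"turn":0},{"x":0,"y":0,"z":0.2,"turn":0},{"x":0,"y":0,"z":0.27,"turn":0},{"x":0,"y":0,"z":0.27,"turn":0}]'
python3 -m handwheel '[{"x":0.06,"y":-0.1,"z":0,"turn":0},{"x":0.12,"y":-0.2,"z":0,"turn":0},{"x":0.18,"y":-0.3,"z":0,"turn":0},{"x":0.23,"y":-0.4,"z":0,"turn":0},{"x":0.23,"y":-0.4,"z":0,"turn":0}]'
python3 -m handwheel '[{"x":0.06,"y":-0.1,"z":-0.05,"turn":0},{"x":0.12,"y":-0.2,"z":-0.1,"turn":0},{"x":0.18,"y":-0.3,"z":-0.15,"turn":0},{"x":0.228,"y":-0.4,"z":-0.2,"turn":0},{"x":0.228,"y":-0.4,"z":-0.2,"turn":0}]'
python3 - <<'E'
from chk import *
snap('top');s=snap('side')
chk(hue(20,35),.068,.060,(240,243),(140,246))
print(sensors.get_obs()['tcp_pos'])
cv2.imwrite('pics/p2.png',cv2.resize(s['color'][60:260,160:410],None,fx=3,fy=3)[...,::-1])
E
```

```text
t: 15.72
tcp_pos: [0.4196, 0.2874, 0.0851]
tcp_rot: [0.0, 0.869, 0.495, -0.0]
force: [-0.5, 0.5, 0.1]
width: 0.0854
finger_force: 0.0
t: 16.23
tcp_pos: [0.4205, 0.2881, 0.1948]
tcp_rot: [-0.001, 0.869, 0.495, 0.002]
force: [-0.3, 0.9, 0.1]
width: 0.0854
finger_force: 0.0
t: 16.85
tcp_pos: [0.5124, 0.1232, 0.1926]
tcp_rot: [0.001, 0.87, 0.492, -0.0]
force: [-1.0, 1.0, -0.6]
width: 0.0853
finger_force: 0.0
t: 17.48
tcp_pos: [0.6019, -0.0362, 0.1108]
tcp_rot: [0.0, 0.87, 0.493, -0.002]
force: [-0.2, 0.0, 0.5]
width: 0.0853
finger_force: 0.0
top 328 z [0.0753 0.1294] axis [0.4184 0.287 ] 0.69
side 350 z [0.0846 0.1306] axis [0.4199 0.2921] 0.36
[ 0.60207234 -0.03219908  0.11196704]
```

View pics/p2.png

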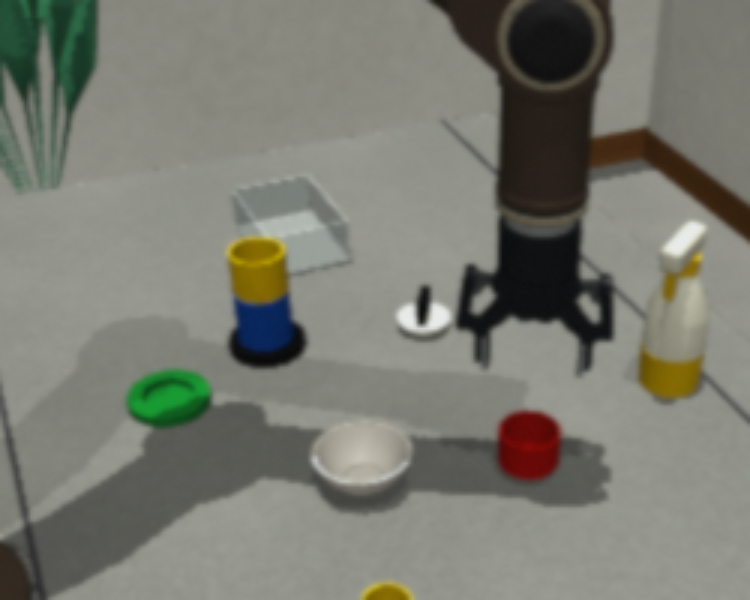

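Yellow sits flush on blue at (260,270), rim at 0.129 m. Next is the red tier at (528,445).

```bash
python3 -m handwheel '[{"x":0,"y":0.001,"z":-0.05,"turn":0},{"x":0,"y":0.001,"z":-0.12,"turn":0},{"x":0,"y":0.001,"z":-0.2,"turn":0},{"x":0,"y":0.001,"z":-0.25,"turn":0},{"x":0,"y":0.001,"z":-0.25,"turn":0}]'
python3 -m handwheel '[{"x":0,"y":0,"z":0,"turn":0},{"x":0,"y":0,"z":0,"turn":0},{"x":0,"y":0,"z":0,"turn":0},{"x":0,"y":0,"z":0,"turn":0},{"x":0,"y":0,"z":0,"turn":0}]' 1
python3 -m handwheel '[{"x":0,"y":0,"z":0.05,"turn":0},{"x":0,"y":0,"z":0.15,"turn":0},{"x":0,"y":0,"z":0.3,"turn":0},{"x":0,"y":0,"z":0.45,"turn":0},{"x":0,"y":0,"z":0.45,"turn":0}]'
```

```text
t: 18.2
tcp_pos: [0.6016, -0.0312, 0.0116]
tcp_rot: [-0.001, 0.869, 0.496, -0.001]
force: [-0.7, -0.5, 1.7]
width: 0.0857
finger_force: 0.0
t: 18.82
tcp_pos: [0.6038, -0.0323, 0.0148]
tcp_rot: [0.001, 0.869, 0.495, 0.001]
force: [-0.5, 0.3, 6.3]
width: 0.0632
finger_force: 66.1
t: 19.45
tcp_pos: [0.6054, -0.0334, 0.1993]
tcp_rot: [0.002, 0.869, 0.495, 0.004]
force: [0.4, 0.2, -1.0]
width: 0.0631
finger_force: 66.2
```

```bash
python3 -m handwheel '[{"x":-0.06,"y":0.1,"z":0,"turn":0},{"x":-0.12,"y":0.2,"z":0,"turn":0},{"x":-0.18,"y":0.3,"z":0,"turn":0},{"x":-0.23,"y":0.4,"z":0,"turn":0},{"x":-0.23,"y":0.4,"z":0,"turn":0}]'
python3 -m handwheel '[{"x":-0.06,"y":0.1,"z":0,"turn":0},{"x":-0.12,"y":0.2,"z":0,"turn":0},{"x":-0.18,"y":0.3,"z":0,"turn":0},{"x":-0.23,"y":0.4,"z":0,"turn":0},{"x":-0.23,"y":0.4,"z":0,"turn":0}]'
python3 -m handwheel '[{"x":0,"y":0,"z":-0.03,"turn":0},{"x":0,"y":0,"z":-0.05,"turn":0},{"x":0,"y":0,"z":-0.06,"turn":0},{"x":0,"y":0,"z":-0.06,"turn":0}]'
python3 - <<'E'
from h import *
s=snap('side');print(sensors.get_obs()['tcp_pos'])
cv2.imwrite('pics/g5.png',cv2.resize(s['color'][60:220,160:360],None,fx=4,fy=3.75)[...,::-1])
E
```

```text
t: 20.08
tcp_pos: [0.5087, 0.1317, 0.1926]
tcp_rot: [-0.001, 0.867, 0.498, -0.001]
force: [1.1, -0.7, -1.3]
width: 0.0633
finger_force: 66.3
t: 20.7
tcp_pos: [0.4173, 0.2904, 0.1928]
tcp_rot: [0.0, 0.868, 0.497, -0.0]
force: [0.4, -0.2, -0.9]
width: 0.0636
finger_force: 66.4
t: 21.2
tcp_pos: [0.4191, 0.2869, 0.1688]
tcp_rot: [0.0, 0.869, 0.494, -0.0]
force: [0.3, 0.7, -1.0]
width: 0.0632
finger_force: 66.4
[0.41916957 0.2872048  0.16911177]
```

View pics/g5.png

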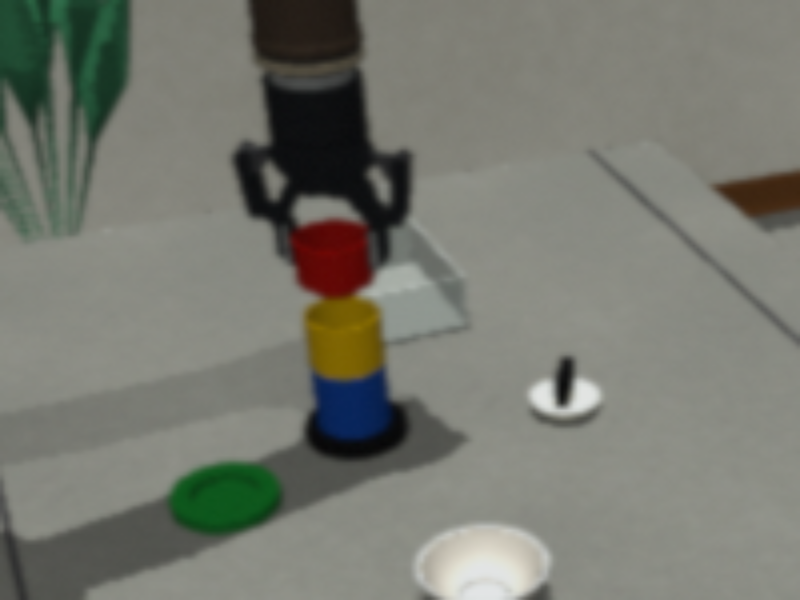

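Red is held upright at (333,258), in line above yellow at (345,335). Lowering.

```bash
python3 -m handwheel '[{"x":0.001,"y":0.002,"z":-0.03,"turn":0},{"x":0.001,"y":0.002,"z":-0.05,"turn":0},{"x":0.001,"y":0.002,"z":-0.065,"turn":0},{"x":0.001,"y":0.002,"z":-0.08,"turn":0},{"x":0.001,"y":0.002,"z":-0.08,"turn":0}]'
python3 -m handwheel '[{"x":0,"y":0,"z":-0.005,"turn":0},{"x":0,"y":0,"z":-0.01,"turn":0},{"x":0,"y":0,"z":-0.01,"turn":0}]'
```

```text
t: 21.88
tcp_pos: [0.419, 0.2884, 0.1367]
tcp_rot: [0.0, 0.869, 0.495, -0.0]
force: [-0.2, 1.3, -1.2]
width: 0.0633
finger_force: 66.4
t: 22.25
tcp_pos: [0.4195, 0.2888, 0.1337]
tcp_rot: [-0.0, 0.869, 0.495, 0.0]
force: [-2.4, -1.2, 5.0]
width: 0.0632
finger_force: 66.9
```

```bash
python3 -m handwheel '[{"x":0,"y":0,"z":0,"turn":0},{"x":0,"y":0,"z":0,"turn":0},{"x":0,"y":0,"z":0,"turn":0},{"x":0,"y":0,"z":0,"turn":0}]' -1
python3 -m handwheel '[{"x":0,"y":0,"z":0.1,"turn":0},{"x":0,"y":0,"z":0.2,"turn":0},{"x":0,"y":0,"z":0.23,"turn":0},{"x":0,"y":0,"z":0.23,"turn":0}]'
python3 -m handwheel '[{"x":0.15,"y":-0.03,"z":0,"turn":0},{"x":0.3,"y":-0.06,"z":0,"turn":0},{"x":0.462,"y":-0.089,"z":-0.06,"turn":0},{"x":0.462,"y":-0.089,"z":-0.2,"turn":0},{"x":0.462,"y":-0.089,"z":-0.25,"turn":0}]'
python3 -m handwheel '[{"x":0,"y":0,"z":0,"turn":0},{"x":0,"y":0,"z":0,"turn":0}]'
python3 - <<'E'
from chk import *
snap('top');s=snap('side')
chk(red,.119,.050,(239,242),(125,245))
print(sensors.get_obs()['tcp_pos'])
w=cloud(s)[140:185,280:325].reshape(-1,3);c=s['color'][140:185,280:325].reshape(-1,3)
b=w[(w[:,2]>.022)&(w[:,2]<.05)&(np.hypot(w[:,0]-.605,w[:,1]-.252)<.03)];print('bar side',len(b),np.nanmean(b,0).round(4),np.nanmax(b,0).round(4),np.nanmin(b,0).round(4))
cv2.imwrite('pics/p3.png',cv2.resize(s['color'][60:220,160:360],None,fx=4,fy=3.75)[...,::-1])
E
```

```text
t: 22.75
tcp_pos: [0.4192, 0.2886, 0.1331]
tcp_rot: [0.0, 0.869, 0.495, -0.0]
force: [-0.1, 0.6, -0.8]
width: 0.0855
finger_force: 0.0
t: 23.25
tcp_pos: [0.4191, 0.289, 0.2253]
tcp_rot: [-0.0, 0.869, 0.495, 0.0]
force: [-0.6, 0.3, -0.4]
width: 0.0852
finger_force: 0.0
t: 23.88
tcp_pos: [0.6019, 0.2512, 0.1198]
tcp_rot: [0.0, 0.869, 0.494, -0.004]
force: [-0.7, 0.1, -0.3]
width: 0.0856
finger_force: 0.0
t: 24.12
tcp_pos: [0.6043, 0.2538, 0.127]
tcp_rot: [0.0, 0.869, 0.496, 0.001]
force: [0.0, 0.5, 0.6]
width: 0.0855
finger_force: 0.0
top 353 z [0.1277 0.1711] axis [0.4177 0.2876] 0.33
side 302 z [0.1353 0.1707] axis [0.4198 0.2949] 0.35
[0.60451063 0.25402629 0.12734744]
bar side 53 [0.601  0.2434 0.0396] [0.6186 0.2715 0.0493] [0.5885 0.2259 0.0221]
```

View pics/p3.png

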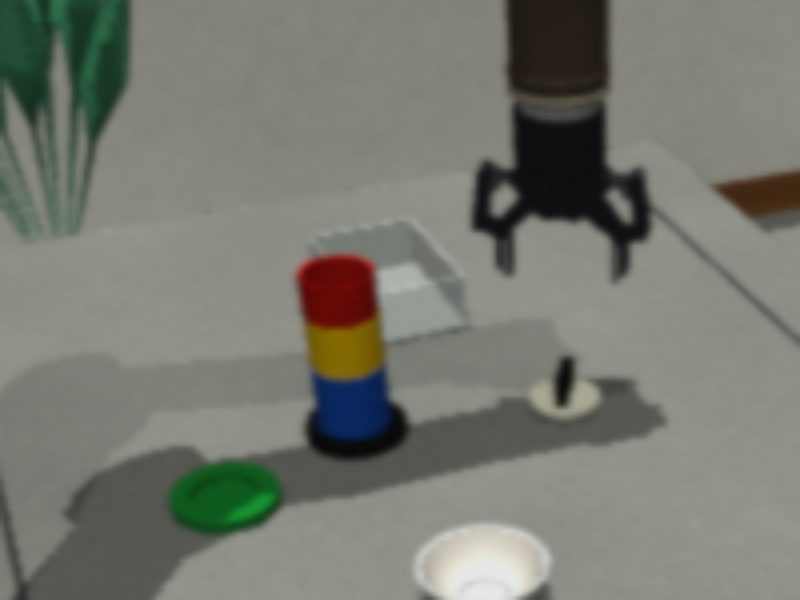

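Red is seated and flush at (338,290). Now the lid at (565,395).

```bash
python3 -m handwheel '[{"x":0,"y":-0.004,"z":-0.08,"turn":0},{"x":0,"y":-0.004,"z":-0.16,"turn":0},{"x":0,"y":-0.004,"z":-0.22,"turn":0},{"x":0,"y":-0.004,"z":-0.262,"turn":0},{"x":0,"y":-0.004,"z":-0.262,"turn":0}]'
python3 -m handwheel '[{"x":0,"y":0,"z":0,"turn":0},{"x":0,"y":0,"z":0,"turn":0},{"x":0,"y":0,"z":0,"turn":0},{"x":0,"y":0,"z":0,"turn":0},{"x":0,"y":0,"z":0,"turn":0}]' 1
python3 -m handwheel '[{"x":0,"y":0,"z":0,"turn":0},{"x":0,"y":0,"z":0,"turn":0},{"x":0,"y":0,"z":0,"turn":0},{"x":0,"y":0,"z":0,"turn":0}]'
python3 -m handwheel '[{"x":0,"y":0,"z":0.05,"turn":0},{"x":0,"y":0,"z":0.15,"turn":0},{"x":0,"y":0,"z":0.3,"turn":0},{"x":0,"y":0,"z":0.45,"turn":0},{"x":0,"y":0,"z":0.53,"turn":0}]'
python3 -m handwheel '[{"x":0,"y":0,"z":0,"turn":0},{"x":0,"y":0,"z":0,"turn":0}]'
```

```text
t: 24.85
tcp_pos: [0.6036, 0.2513, 0.0197]
tcp_rot: [0.0, 0.869, 0.495, -0.001]
force: [-0.2, 0.5, -0.4]
width: 0.0851
finger_force: 0.0
t: 25.48
tcp_pos: [0.6043, 0.2515, 0.0208]
tcp_rot: [0.0, 0.869, 0.495, 0.0]
force: [-1.0, -0.0, 1.9]
width: 0.011
finger_force: 59.0
t: 25.98
tcp_pos: [0.6043, 0.2515, 0.0208]
tcp_rot: [0.0, 0.869, 0.495, 0.0]
force: [-0.7, 0.4, 5.7]
width: 0.011
finger_force: 59.1
t: 26.6
tcp_pos: [0.6049, 0.2508, 0.2369]
tcp_rot: [0.0, 0.869, 0.495, 0.002]
force: [-0.2, -0.1, -1.9]
width: 0.011
finger_force: 58.5
t: 26.85
tcp_pos: [0.6034, 0.2514, 0.2319]
tcp_rot: [-0.0, 0.869, 0.495, -0.001]
force: [0.7, -0.6, -1.8]
width: 0.011
finger_force: 58.5
```

```bash
python3 -m handwheel '[{"x":-0.12,"y":0.025,"z":0,"turn":0},{"x":-0.24,"y":0.05,"z":0,"turn":0},{"x":-0.36,"y":0.07,"z":0,"turn":0},{"x":-0.461,"y":0.09,"z":0,"turn":0},{"x":-0.461,"y":0.09,"z":0,"turn":0}]'
python3 -m handwheel '[{"x":0,"y":0,"z":-0.02,"turn":0},{"x":0,"y":0,"z":-0.03,"turn":0},{"x":0,"y":0,"z":-0.03,"turn":0},{"x":0,"y":0,"z":-0.03,"turn":0}]'
python3 - <<'E'
from h import *
s=snap('side');print(sensors.get_obs()['tcp_pos'])
cv2.imwrite('pics/g6.png',cv2.resize(s['color'][60:190,190:310],None,fx=4.6,fy=4.6)[...,::-1])
E
```

```text
t: 27.48
tcp_pos: [0.4157, 0.2887, 0.2309]
tcp_rot: [-0.0, 0.868, 0.497, -0.002]
force: [0.3, 0.7, -1.4]
width: 0.0111
finger_force: 58.8
t: 27.98
tcp_pos: [0.4203, 0.2867, 0.2203]
tcp_rot: [0.001, 0.869, 0.494, -0.0]
force: [0.5, 1.2, -0.7]
width: 0.0106
finger_force: 58.8
[0.4201962  0.28692636 0.22039235]
```

View pics/g6.png

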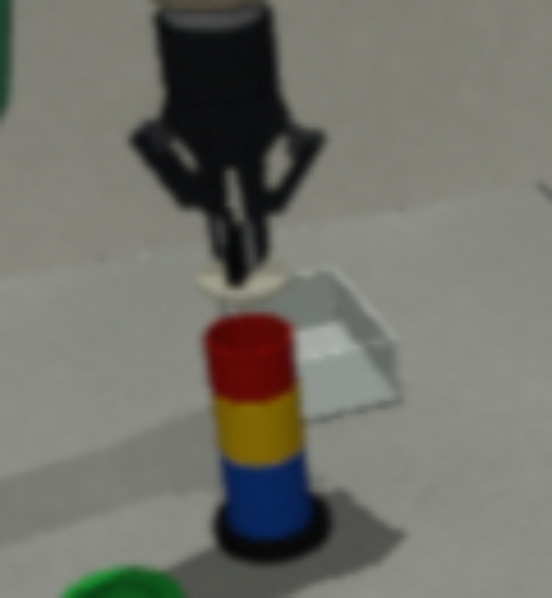

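The lid is held at (242,285) in line above red (250,350). Lowering.

```bash
python3 -m handwheel '[{"x":-0.001,"y":0.001,"z":-0.03,"turn":0},{"x":-0.001,"y":0.001,"z":-0.055,"turn":0},{"x":-0.001,"y":0.001,"z":-0.075,"turn":0},{"x":-0.001,"y":0.001,"z":-0.09,"turn":0},{"x":-0.001,"y":0.001,"z":-0.09,"turn":0}]'
python3 -m handwheel '[{"x":0,"y":0,"z":-0.005,"turn":0},{"x":0,"y":0,"z":-0.01,"turn":0},{"x":0,"y":0,"z":-0.01,"turn":0}]'
```

```text
t: 28.65
tcp_pos: [0.4191, 0.2876, 0.1839]
tcp_rot: [0.0, 0.869, 0.495, -0.0]
force: [0.6, 0.1, -0.6]
width: 0.0111
finger_force: 58.8
t: 29.02
tcp_pos: [0.4196, 0.288, 0.1807]
tcp_rot: [0.0, 0.869, 0.495, 0.0]
force: [1.0, -0.0, 2.1]
width: 0.0111
finger_force: 59.2
```

```bash
python3 -m handwheel '[{"x":0,"y":0,"z":-0.002,"turn":0},{"x":0,"y":0,"z":-0.002,"turn":0}]'
python3 -m handwheel '[{"x":0,"y":0,"z":0,"turn":0},{"x":0,"y":0,"z":0,"turn":0},{"x":0,"y":0,"z":0,"turn":0},{"x":0,"y":0,"z":0,"turn":0},{"x":0,"y":0,"z":0,"turn":0}]' -1
python3 -m handwheel '[{"x":0,"y":0,"z":0.05,"turn":0},{"x":0,"y":0,"z":0.15,"turn":0},{"x":0,"y":0,"z":0.25,"turn":0},{"x":0,"y":0,"z":0.3,"turn":0},{"x":0,"y":0,"z":0.3,"turn":0}]'
python3 -m handwheel '[{"x":0.1,"y":-0.15,"z":0,"turn":0},{"x":0.2,"y":-0.3,"z":0,"turn":0},{"x":0.3,"y":-0.45,"z":0,"turn":0},{"x":0.3,"y":-0.45,"z":0,"turn":0},{"x":0.3,"y":-0.45,"z":0,"turn":0}]'
python3 - <<'E'
from chk import *
s=snap('side');t=snap('top');w=cloud(t);q=w[215:265,215:275].reshape(-1,3)
b=q[q[:,2]>.19];d=q[(q[:,2]>.16)];print('bar',len(b),np.nanmean(b,0).round(4),np.nanmax(b[:,2]),'disc',cv2.minEnclosingCircle(d[:,:2].astype(np.float32)))
chk(red,.119,.050,(239,242),(125,245))
cv2.imwrite('pics/end.png',cv2.resize(s['color'][60:190,190:310],None,fx=4.6,fy=4.6)[...,::-1])
E
```

```text
t: 29.28
tcp_pos: [0.4198, 0.2881, 0.1806]
tcp_rot: [-0.0, 0.869, 0.495, 0.001]
force: [-2.6, -0.9, 12.9]
width: 0.0108
finger_force: 60.6
t: 29.9
tcp_pos: [0.4192, 0.2878, 0.1795]
tcp_rot: [0.0, 0.869, 0.495, -0.0]
force: [-0.4, -0.0, -0.1]
width: 0.0852
finger_force: 0.0
t: 30.52
tcp_pos: [0.4198, 0.2882, 0.3006]
tcp_rot: [-0.0, 0.869, 0.495, 0.001]
force: [-0.8, -0.5, -0.8]
width: 0.0856
finger_force: 0.0
t: 31.15
tcp_pos: [0.5396, 0.1047, 0.2985]
tcp_rot: [0.001, 0.87, 0.493, -0.001]
force: [-0.4, 0.5, 0.4]
width: 0.0853
finger_force: 0.0
bar 1994 [0.4137 0.1296 0.7171] 0.749869710548659 disc ((0.4097326695919037, 0.20495417714118958), 0.11585993319749832)Traceback (most recent call last):
  File "<stdin>", line 4, in <module>
  File "chk.py", line 6, in chk
    s=load(n);m=comp(s,sd,col);w=cloud(s)[m]
                ~~~~^^^^^^^^^^
  File "h.py", line 15, in comp
    v,u=seed; w=l[v-12:v+13,u-12:u+13]; k=np.bincount(w[w>0]).argmax()
                                          ~~~~~~~~~~~~~~~~~~~~~~~~~~^^
ValueError: attempt to get argmax of an empty sequence
```

The arm blocks the top view, so I'll check with the side view already taken.

Run:
```python
from h import *
s=load('side');w=cloud(s)
q=w[80:190,200:300].reshape(-1,3);q=q[(np.hypot(q[:,0]-.419,q[:,1]-.289)<.05)]
for a,b in((.163,.182),(.19,.22),(.132,.165)):
    r=q[(q[:,2]>a)&(q[:,2]<b)];print(a,len(r),np.nanmean(r,0).round(4),np.nanmax(r,0).round(4))
cv2.imwrite('pics/end.png',cv2.resize(s['color'][60:190,190:310],None,fx=4.6,fy=4.6)[...,::-1])
```

```text
0.163 186 [0.4163 0.2738 0.1738] [0.4496 0.3154 0.1818]
0.19 60 [0.4186 0.2803 0.2014] [0.4348 0.3031 0.2089]
0.132 173 [0.4144 0.2626 0.1486] [0.4492 0.2913 0.1649]
```

View pics/end.png

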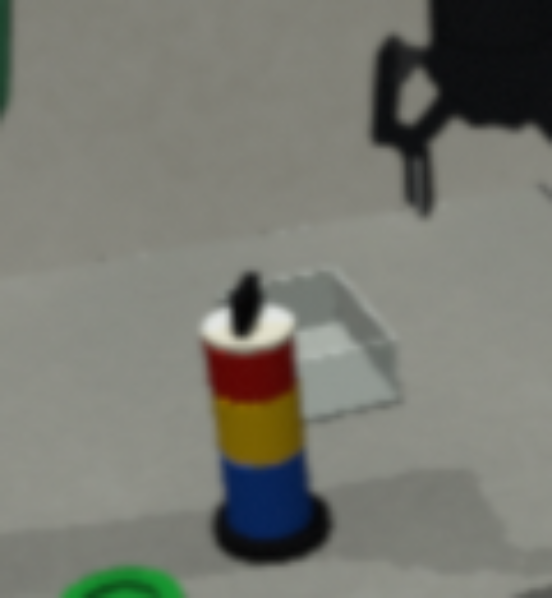

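The lid lies flush on red at (248,325), the whole stack is upright, and the gripper is clear. Handing in.

```bash
python3 -c "
from plant import ticket
print(ticket.job_done())"
```

```text
the job is handed in; nothing more can be done
None
```

The pot is rebuilt on the black base (blue, yellow, red, then lid), upright and free in the last side view, and I've handed the job in; the hand-in returned no verdict.

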